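# Sweep loose terminal blocks off the work board into the red tray

### The arm

A 7-joint arm with a two-finger parallel gripper is mounted at the origin on the work surface. World frame = base frame: x ahead of the robot, y to its left, z up, the work surface at z = 0. Lengths are in m, angles in rad, forces in N, time in s.
With the tool pointing down it reaches from about 0.4 to 0.85 m from the base axis. Payload 10.4 kg.
Tool frame: the origin (TCP) lies at the very end of the fingers, on their centre line; the grasp point (between the pads) lies 19 mm behind it; z points along the fingers, y is the direction in which the jaws open and shut (so a half turn about z gives the same grasp; the last joint's range is limited). The gripper opens to 87 mm and grips with 3 to 60 N. Pads are 19 mm wide; open, the fingers measure 117 mm over their backs; the gripper's body (75 mm by 190 mm) begins 51 mm behind the grasp point.
Start: joints at [1.123, 0.332, -0.065, 1.46, 0.022, 1.35, -0.088], TCP at [0.258, -0.569, 0.196] pointing down, gripper open.
Joint ranges: [-2.6, 2.6], [-0.5, 2.12], [-1.47, 1.34], [0.16, 2.42], [-1.27, 4.41], [0.06, 2.06], [-2.6, 2.6]. Speed limits (rad/s): [2.22, 2.22, 2.79, 2.79, 3.14, 3.14, 3.14].

### API

Orientations are given as a unit quaternion [x, y, z, w].
In Python, from bench import r gives the robot as it stands.
- The arm moves only by the shell command python3 -m crank 'ROWS' [FORCE]. ROWS is JSON, a list of rows, each a list of 3 entries, a list of its own where there are three numbers: the opening, from -1 (shut) to 1 (fully open), so that 0 is half open, then the shift along the tool's x, y, z in mm, then the turn about the tool's z in degrees. A call has 1 to 12 rows; each row is the pose to reach, as a shift and turn from the pose commanded when the call began, along the tool's axes at that moment; what a row does not reach only later rows make up. A row lasts 1/12 s, in which the tool goes at most 41.7 mm and 7.16 degrees, less where a joint would pass 70% of its speed; a pose out of reach is approached as far as the arm can. A call with a gripper value outside its range is refused whole. The fingers move at their own pace and stop on an object; FORCE is the grip in N (left out, the last holds). Time passes only in rows, so rows that repeat a pose let the fingers close. It gives the time, the measured TCP pose, the force and the opening at its end, in the units of the state.
- r.read_state(): the state, without advancing time (a new reading comes with each control period).
- r.camera(name): name is "side" or "top" or "wrist"; returns a dict with "pixels" (420x560x3 uint8, red, green, blue), "fov_y" (degrees; the focal length in pixels is half the picture's height over the tangent of half this angle, whatever the lens; pixels are square), "cx", "cy" (the principal point, pixels), "cam_to_world" (4x4, takes a point from camera to world coordinates). Camera axes: x right, y down, z forward; pixel columns grow to the right and rows downward; lengths in m; the calibration is good to about 2 mm. A picture is of the moment at which its call begins. There is no depth.
- r.close_job(): hands the job in, once; it reports no verdict.
The state is a dict: "time": time; "joint_positions": joint angles; "joint_vel": joint speeds; "joint_torque": joint torques, N m; "ee_pos": TCP position; "eef_rot": TCP orientation; "ft_force": force on the tool from outside, world axes, zero at the start; "torque": the same for the moment, N m; "width": finger opening in m.
Only numpy, scipy, OpenCV 4.12 (cv2) and the standard library are available. Lean on these libraries where they do the work, as an engineer would, in place of code of your own. Each camera call takes 0.05 s, during which the arm holds its last target.

### The job

Clear the work board: using the fingertips like a brush, gently sweep the three loose black terminal blocks across the board and off its edge into the red tray, without pinching or picking any of them up. Leave the relay standing where it is on the board, and do not disturb the jar or the screwdriver.

Things in the scene. Friction and masses are not known exactly. Their poses are not given: they have to be found in the camera images.
- board: pale brown fibreboard work board on battens, fixed to the bench, 300 mm along its own x, 260 mm along its own y, its top face 48 mm above the bench (z = 0.048). Origin: centre of its footprint at bench height; z up. The two trays stand against its two y edges (own y = +130 mm and -130 mm), which one on which side varies.
- red_tray: red plastic open tray, fixed, 280 mm along its x, 120 mm along its y, 44 mm high, walls and floor 4 mm thick. It stands on the bench touching one y edge of the board, its axes parallel to the board's, its rim 4 mm below the board's top face. Origin: centre of its underside. Anything pushed off the board's edge there drops into it.
- blue_tray: blue plastic tray, the same as the red one, fixed against the opposite y edge of the board; it is to stay empty.
- block_a_center (a point): centre of terminal block A (8 mm above its underside): a loose black plastic two-pole terminal block with two brass screws on top, 32 x 22 x 16 mm (own x, y, z), 20 to 42 g, lying flat on the board; pushed off-centre it turns and may slip aside. The three blocks are alike; each stands in a lane of its own across the board, at least 58 mm in the board's x from the next block or the relay (centre to centre).
- block_a: terminal block A itself; origin at the centre of its underside
- block_b_center (a point): centre of terminal block B (8 mm above its underside): a loose black plastic two-pole terminal block with two brass screws on top, 32 x 22 x 16 mm (own x, y, z), 20 to 42 g, lying flat on the board; pushed off-centre it turns and may slip aside. The three blocks are alike; each stands in a lane of its own across the board, at least 58 mm in the board's x from the next block or the relay (centre to centre).
- block_b: terminal block B itself; origin at the centre of its underside
- block_c_center (a point): centre of terminal block C (8 mm above its underside): a loose black plastic two-pole terminal block with two brass screws on top, 32 x 22 x 16 mm (own x, y, z), 20 to 42 g, lying flat on the board; pushed off-centre it turns and may slip aside. The three blocks are alike; each stands in a lane of its own across the board, at least 58 mm in the board's x from the next block or the relay (centre to centre).
- block_c: terminal block C itself; origin at the centre of its underside
- relay_center (a point): centre (24 mm above its underside) of a loose plug-in relay standing on the board: grey base 36 x 30 mm, amber cover, 49 mm high, 80 g. It stays where it is, upright.
- jar_center (a point): centre (50 mm up) of a loose white jar with a red lid, 60 mm in diameter and 100 mm high, standing on the bench beyond the board. It stays.
- screwdriver: loose screwdriver with an orange handle, 170 mm long, lying on the bench beyond the board along its own x, tip to +x; origin on the bench, under its middle. It stays.

How it is judged:
By the outcome, as a careful person would: the job done as asked, in the order asked, and still so for the second after the job is handed in, with the robot touching nothing.
It also fails if it takes over 72 s, if anything falls off the work surface, if the arm or the gripper's body presses on something with over 40 N, if the wrist force passes 120 N, or if a joint passes its speed limit or range.

## Working session

There is one attempt and no reset: what is moved stays moved. The work goes in short steps, Python scripts to look and compute and a shell command to move; the robot and the scene stay as the last step left them, time stands still between calls to the robot, and variables do not carry over. Pictures are saved under pics/ and viewed, and the job is handed in when it is done.

```bash
ls; mkdir -p pics
python3 - <<'E'
from bench import r
import cv2,json
s=r.read_state(); print({k:s[k] for k in('time','ee_pos','eef_rot','ft_force','width')})
for n in('top','side'):
    c=r.camera(n); cv2.imwrite(f'pics/{n}0.png',cv2.cvtColor(c['pixels'],cv2.COLOR_RGB2BGR)); print(n,c['fov_y'],c['cx'],c['cy'],c['cam_to_world'])
E
```

```text
pics
{'time': 0.0, 'ee_pos': array([ 0.25742957, -0.56903876,  0.19500389]), 'eef_rot': array([ 9.77520342e-01,  2.10839825e-01, -1.80942706e-04, -7.19337516e-04]), 'ft_force': array([-0.68794581,  0.34762149, -0.00079572]), 'width': 0.08758662678373269}
top 45.343944947689344 287.4002017758434 210.37109169907617 [[ 0.01948228 -0.99414169  0.10631435  0.52125453]
 [-0.99978103 -0.02018361 -0.00552474  0.01980684]
 [ 0.00763818 -0.10618344 -0.99431722  1.00884544]
 [ 0.          0.          0.          1.        ]]
side 51.572187108882744 281.79126551976935 210.95266452955406 [[-0.7601571  -0.3643842   0.53794548  0.26125461]
 [-0.6496433   0.41201136 -0.63891332  0.41988408]
 [ 0.01117027 -0.83514717 -0.54991312  0.43133977]
 [ 0.          0.          0.          1.        ]]
```

View pics/top0.png

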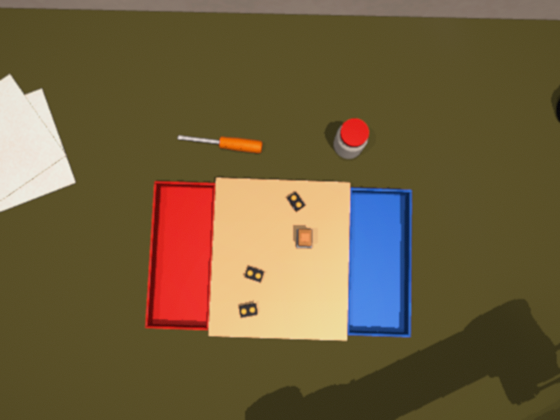

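View pics/side0.png

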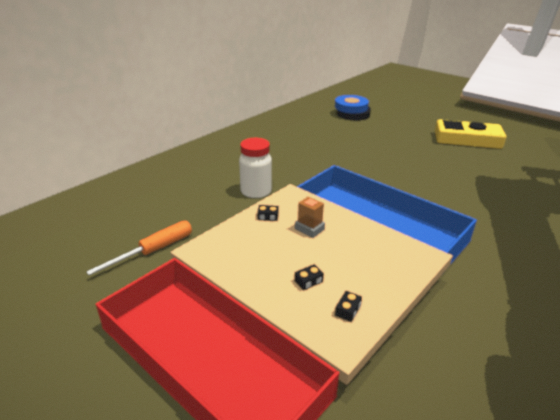

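The top view shows the red tray on the left (+y) and the blue tray on the right. The blocks are at about (296,201), (255,274) and (248,310), the relay at (304,237), the jar at (352,135) and the screwdriver at (220,143).

```bash
cat > h.py <<'E'
from bench import r
import numpy as np, cv2
def proj(c,u,v,z):
    f=210/np.tan(np.radians(c['fov_y']/2)); T=np.array(c['cam_to_world'])
    d=T[:3,:3]@np.array([(u-c['cx'])/f,(v-c['cy'])/f,1]); o=T[:3,3]
    return o+d*(z-o[2])/d[2]
def save(c,n): cv2.imwrite(f'pics/{n}.png',cv2.cvtColor(c['pixels'],cv2.COLOR_RGB2BGR))
E
python3 - <<'E'
from h import *
c=r.camera('top'); p=c['pixels'].astype(int)
R,G,B=p[...,0],p[...,1],p[...,2]
tan=((R>150)&(G>120)&(B<200)&(B>60)&(R-B>40)).astype(np.uint8)
n,l,s,_=cv2.connectedComponentsWithStats(tan); k=1+np.argmax(s[1:,4])
cn,_=cv2.findContours((l==k).astype(np.uint8),0,2); h=cv2.convexHull(max(cn,key=cv2.contourArea))
q=cv2.approxPolyDP(h,6,True)[:,0]; print(q)
w=np.array([proj(c,u,v,.048) for u,v in q]); print(w.round(4)); ctr=w.mean(0);print('ctr',ctr)
(_,_),wh,a=cv2.minAreaRect((np.array([proj(c,u,v,.048)[:2] for u,v in h[:,0]])*1000).astype(np.float32)); print(wh,a)
m=np.zeros_like(tan); cv2.fillConvexPoly(m,q,1)
dk=((p.max(2)<75)&(m>0)).astype(np.uint8); dk=cv2.morphologyEx(dk,cv2.MORPH_CLOSE,np.ones((5,5)))
n,l,s,ce=cv2.connectedComponentsWithStats(dk)
for i in range(1,n):
    if s[i,4]>30:
        ys,xs=np.where(l==i); P=np.array([proj(c,u,v,.058)[:2] for u,v in zip(xs,ys)])*1000
        _,d,aa=cv2.minAreaRect(P.astype(np.float32)); print(ce[i],s[i,4],proj(c,*ce[i],.058).round(4),d,aa)
print('relay top',proj(c,305,237,.097))
print('jar', proj(c,354,132,.1),'sd',proj(c,178,137,.01),proj(c,262,147,.01))
E
```

```text
[[217 177]
 [349 182]
 [346 340]
 [208 335]]
[[ 0.6861  0.1519  0.048 ]
 [ 0.6816 -0.1037  0.048 ]
 [ 0.3822 -0.1     0.048 ]
 [ 0.3866  0.1584  0.048 ]]
ctr [0.53412492 0.0266447  0.048     ]
(261.4420166015625, 302.1446838378906) 89.20832824707031
[295.41558442 201.49350649] 77 [ 6.402e-01 -4.000e-04  5.800e-02] (28.67967987060547, 19.161170959472656) 34.95667266845703
[254.04054054 273.31081081] 74 [0.5029 0.0748 0.058 ] (27.929685592651367, 17.64268684387207) 72.85128021240234
[247.425  309.1375] 80 [0.4365 0.0853 0.058 ] (18.816558837890625, 26.82318115234375) 9.920738220214844
relay top [ 0.57081689 -0.01813457  0.097     ]
jar [ 0.76678778 -0.10564968  0.1       ] sd [0.77305401 0.23882703 0.01      ] [0.75602423 0.06819076 0.01      ]
```

```bash
python3 -m crank '[[-0.77,[20,-11,0],-5],[-0.77,[50,-28,0],-10],[-0.77,[85,-47,0],-16],[-0.77,[120,-67,0],-22],[-0.77,[155,-86,0],-28],[-0.77,[190,-105,0],-34],[-0.77,[225,-125,0],-40],[-0.77,[260,-144,0],-46],[-0.77,[295,-164,0],-52],[-0.77,[330,-183,0],-58],[-0.77,[355,-197,0],-63],[-0.77,[370,-205,0],-65]]'
python3 - <<'E'
from h import *
s=r.read_state(); print(s['joint_positions'],s['eef_rot'],s['ee_pos'],s['width'])
from scipy.spatial.transform import Rotation as R
M=R.from_quat(s['eef_rot']).as_matrix(); print(M.round(3))
print('to stage', (M.T@(np.array([.639,-.055,s['ee_pos'][2]])-s['ee_pos'])*1000).round(1))
E
```

```text
time: 1.15
ee_pos: [0.5121, -0.2262, 0.1959]
eef_rot: [0.708, 0.706, 0.001, -0.0]
ft_force: [-0.9, -0.0, -0.2]
width: 0.0153
[ 0.73164985  0.22215678 -0.4583908   1.61753152  0.0994583   1.32512789
  0.25641089] [ 7.07957010e-01  7.06255267e-01  5.80111927e-04 -1.81634614e-04] [ 0.5121102  -0.22616111  0.19585748] 0.015286264832053623
[[ 0.002  1.     0.001]
 [ 1.    -0.002  0.001]
 [ 0.001  0.001 -1.   ]]
to stage [171.5 126.5   0.3]
```

```bash
python3 -m crank '[[-0.77,[20,15,0],0],[-0.77,[50,37,0],1],[-0.77,[80,59,0],1],[-0.77,[110,81,0],1],[-0.77,[140,104,0],1],[-0.77,[162,120,0],1],[-0.77,[171,127,10],1],[-0.77,[171,127,40],1],[-0.77,[171,127,70],1],[-0.77,[171,127,95],1],[-0.77,[171,127,105],1],[-0.77,[171,127,105],1]]'
python3 - <<'E'
from h import *
s=r.read_state(); print(s['joint_positions'],s['ee_pos'],s['width'])
for n in('top','wrist'): save(r.camera(n),n+'1')
E
```

```text
time: 2.15
ee_pos: [0.6371, -0.0621, 0.0877]
eef_rot: [0.718, 0.696, -0.002, -0.002]
ft_force: [-1.0, -0.2, -0.3]
width: 0.0097
[ 0.41122394  0.49685595 -0.51523349  1.51912939  0.2548942   1.19820348
 -0.17745026] [ 0.63710561 -0.06213471  0.08773238] 0.009682739123073873
```

View pics/wrist1.png

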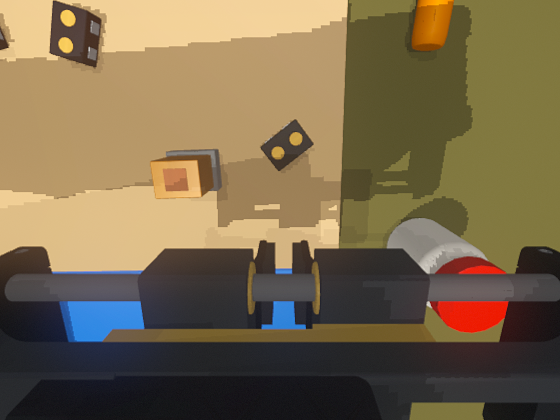

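View pics/top1.png

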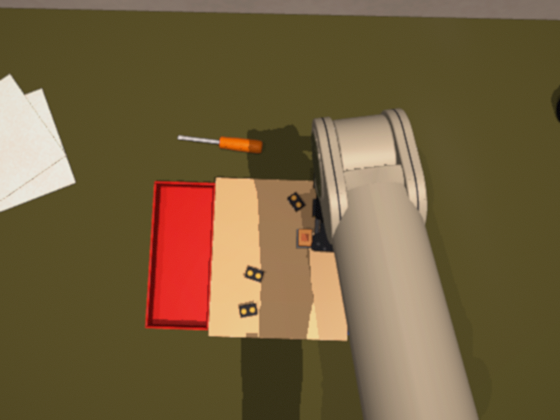

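The wrist view shows block A at (287,145), directly ahead of the fingertips (centre column about 285), with the relay off to the left at (185,175). Next I lower the tool.

```bash
python3 -m crank '[[-0.77,[0,0,10],0],[-0.77,[0,0,20],0],[-0.77,[0,0,27],0],[-0.77,[0,0,30],0],[-0.77,[0,0,30],0],[-0.77,[0,0,30],0]]'
python3 - <<'E'
from h import *
s=r.read_state(); print(s['ee_pos'],s['width'])
E
```

```text
time: 2.75
ee_pos: [0.6392, -0.0606, 0.0608]
eef_rot: [0.717, 0.697, -0.0, -0.0]
ft_force: [0.5, 0.7, -0.1]
width: 0.0103
[ 0.63919906 -0.06061248  0.06083067] 0.010259096624368184
```

```bash
python3 -m crank '[[-0.77,[3,0,4],0],[-0.77,[9,0,6],0],[-0.77,[15,0,6],0],[-0.77,[21,0,6],0],[-0.77,[27,0,6],0],[-0.77,[33,0,6],0],[-0.77,[39,0,6],0],[-0.77,[45,0,6],0],[-0.77,[51,0,6],0],[-0.77,[57,0,6],0],[-0.77,[63,0,6],0],[-0.77,[67,0,6],0]]'
python3 - <<'E'
from h import *
s=r.read_state(); print(s['ee_pos'],s['width'])
for n in('wrist',): save(r.camera(n),n+'2')
E
```

```text
time: 3.75
ee_pos: [0.6411, 0.0074, 0.0549]
eef_rot: [0.717, 0.697, 0.0, -0.0]
ft_force: [-0.4, -0.8, 0.5]
width: 0.0103
[0.64114815 0.00737019 0.0549027 ] 0.010262712022699783
```

View pics/wrist2.png

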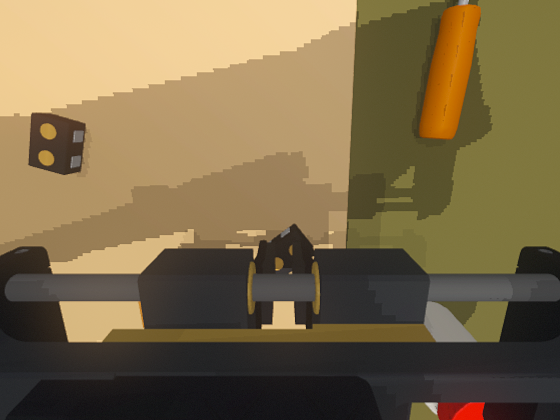

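The block is riding centred ahead of the fingertips at (285,245), so I keep sweeping.

```bash
python3 -m crank '[[-0.77,[4,0,0],0],[-0.77,[10,0,0],0],[-0.77,[16,0,0],0],[-0.77,[22,0,0],0],[-0.77,[28,0,0],0],[-0.77,[34,0,0],0],[-0.77,[40,0,0],0],[-0.77,[46,-1,0],0],[-0.77,[52,-1,0],0],[-0.77,[58,-1,0],0],[-0.77,[64,-1,0],0],[-0.77,[70,-1,0],0]]'
python3 - <<'E'
from h import *
s=r.read_state(); print(s['ee_pos'],s['width'])
for n in('wrist','side'): save(r.camera(n),n+'3')
E
```

```text
time: 4.8
ee_pos: [0.6422, 0.0769, 0.0548]
eef_rot: [0.717, 0.697, -0.0, 0.0]
ft_force: [-0.4, -0.3, -0.9]
width: 0.0099
[0.64219187 0.07686771 0.05484766] 0.009910647018964444
```

View pics/wrist3.png

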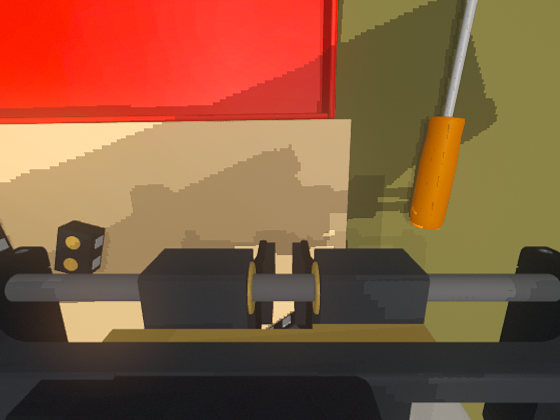

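View pics/side3.png

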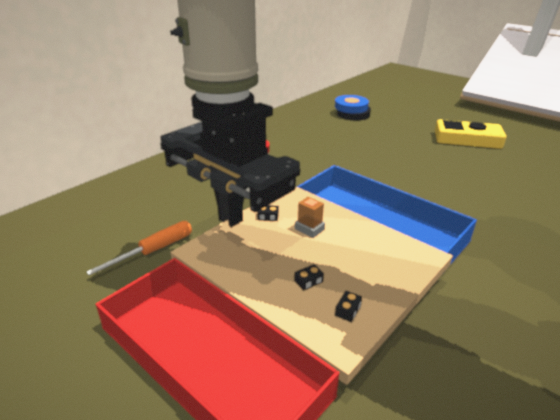

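Block A has not moved; it is still at (268,213) in the side view. Something is off, possibly the fingertip height, so I check it by triangulation.

Run:
```python
from h import *
def px(c,P):
    f=210/np.tan(np.radians(c['fov_y']/2)); q=np.linalg.inv(np.array(c['cam_to_world']))@np.r_[P,1]
    return (q[:2]/q[2]*f+[c['cx'],c['cy']]).round(1)
s=r.read_state(); e=s['ee_pos']
c=r.camera('side'); w=r.camera('wrist')
print('TCP side',px(c,e),'wrist',px(w,e), 'wristcam',np.array(w['cam_to_world']).round(3), w['fov_y'])
for n,P in dict(A=[.640,0,.056],B=[.503,.075,.056],C=[.4365,.085,.056],rel=[.571,-.018,.072]).items(): print(n,px(c,P),px(w,P))
im=c['pixels'][130:280,150:350]; cv2.imwrite('pics/crop3.png',cv2.resize(im[...,::-1],None,fx=4,fy=4,interpolation=2))
```

```text
TCP side [232.4 234.9] wrist [282.9 240.6] wristcam [[ 1.    -0.027 -0.008  0.644]
 [-0.029 -0.961 -0.274  0.153]
 [-0.     0.274 -0.962  0.244]
 [ 0.     0.     0.     1.   ]] 70.50506835888672
A [269.4 212.5] [283.2 338.3]
B [310. 276.] [ 79.9 250.7]
C [349.5 305.2] [-21.  239.6]
rel [312.2 215.6] [187.6 377.2]
```

View pics/crop3.png

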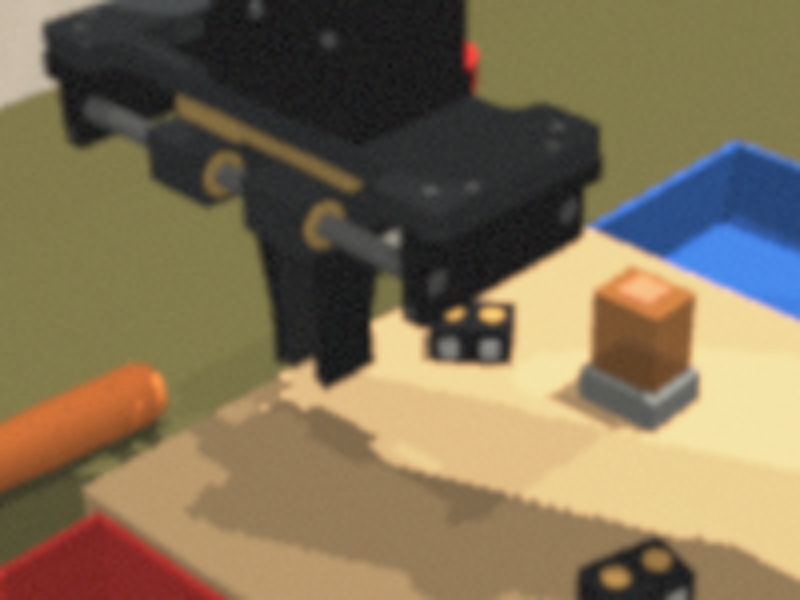

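Run:
```python
from h import *
c=r.camera('side')
T=np.array(c['cam_to_world']); f=210/np.tan(np.radians(c['fov_y']/2))
for nm,u,v,x in (('bodycorner',252,207,.547),('bodyleft',169,165,.737),('nearfinger tip ctr',232,226,.632),('farfinger',222,220.5,.652),('block A near bottom',269,220,.635)):
    d=T[:3,:3]@np.array([(u-c['cx'])/f,(v-c['cy'])/f,1]); o=T[:3,3]
    for xx in (x-.01,x,x+.01): print(nm,(o+d*(xx-o[0])/d[0]).round(3))
```

```text
bodycorner [0.537 0.142 0.179]
bodycorner [0.547 0.132 0.17 ]
bodycorner [0.557 0.122 0.161]
bodyleft [0.727 0.111 0.152]
bodyleft [0.737 0.104 0.146]
bodyleft [0.747 0.097 0.14 ]
nearfinger tip ctr [0.622 0.096 0.09 ]
nearfinger tip ctr [0.632 0.087 0.08 ]
nearfinger tip ctr [0.642 0.078 0.071]
farfinger [0.642 0.096 0.089]
farfinger [0.652 0.087 0.08 ]
farfinger [0.662 0.079 0.071]
block A near bottom [0.625 0.018 0.058]
block A near bottom [0.635 0.007 0.048]
block A near bottom [ 0.645 -0.004  0.037]
```

The fingertips are really about 18–20 mm higher than the reported TCP, so they passed over the block and touched nothing. The board is free here, so I calibrate the height by touching it gently.

```bash
python3 -m crank '[[-0.77,[0,0,3],0],[-0.77,[0,0,6],0],[-0.77,[0,0,9],0],[-0.77,[0,0,11],0],[-0.77,[0,0,13],0],[-0.77,[0,0,14],0],[-0.77,[0,0,15],0],[-0.77,[0,0,15],0],[-0.77,[0,0,15],0]]';  python3 - <<'E'
from h import *
c=r.camera('side')
im=c['pixels'][130:280,150:350]; cv2.imwrite('pics/crop4.png',cv2.resize(im[...,::-1],None,fx=4,fy=4,interpolation=2))
E
```

```text
time: 5.8
ee_pos: [0.6422, 0.0764, 0.0399]
eef_rot: [0.717, 0.697, 0.0, 0.0]
ft_force: [0.4, -0.4, -0.1]
width: 0.0101
```

View pics/crop4.png

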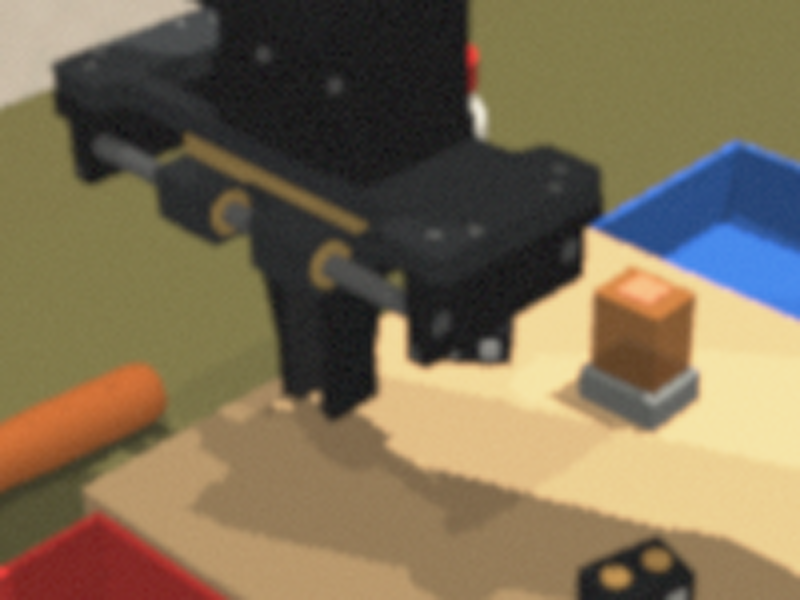

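```bash
python3 -m crank '[[-0.77,[0,0,1],0],[-0.77,[0,0,2],0],[-0.77,[0,0,3],0],[-0.77,[0,0,4],0],[-0.77,[0,0,5],0],[-0.77,[0,0,5],0]]'
python3 -m crank '[[-0.77,[0,0,1],0],[-0.77,[0,0,2],0],[-0.77,[0,0,2],0]]';  python3 -m crank '[[-0.77,[0,0,1],0],[-0.77,[0,0,2],0],[-0.77,[0,0,2],0]]'
```

```text
time: 6.35
ee_pos: [0.642, 0.0763, 0.0346]
eef_rot: [0.717, 0.697, -0.0, -0.0]
ft_force: [-0.0, -0.5, 0.6]
width: 0.01
time: 6.6
ee_pos: [0.6421, 0.0763, 0.0326]
eef_rot: [0.717, 0.697, -0.0, -0.0]
ft_force: [-0.4, 0.2, -0.0]
width: 0.0101
time: 6.85
ee_pos: [0.6421, 0.0763, 0.0306]
eef_rot: [0.717, 0.697, -0.0, -0.0]
ft_force: [-0.3, 0.9, -1.3]
width: 0.0102
```

```bash
python3 -m crank '[[-0.77,[0,0,1],0],[-0.77,[0,0,1],0]]'
python3 -m crank '[[-0.77,[0,0,1],0],[-0.77,[0,0,1],0]]'
```

```text
time: 7.02
ee_pos: [0.6421, 0.0763, 0.0297]
eef_rot: [0.717, 0.697, -0.0, -0.0]
ft_force: [-0.2, 0.5, -0.1]
width: 0.0102
time: 7.18
ee_pos: [0.6421, 0.0763, 0.0287]
eef_rot: [0.717, 0.697, -0.0, -0.0]
ft_force: [0.6, -0.2, 0.2]
width: 0.0102
```

```bash
python3 -m crank '[[-0.77,[0,0,1],0],[-0.77,[0,0,1],0]]'
python3 -m crank '[[-0.77,[0,0,1],0],[-0.77,[0,0,1],0]]'
python3 - <<'E'
from h import *
c=r.camera('side')
im=c['pixels'][130:280,150:350]; cv2.imwrite('pics/crop5.png',cv2.resize(im[...,::-1],None,fx=4,fy=4,interpolation=2))
E
```

```text
time: 7.35
ee_pos: [0.6421, 0.0763, 0.0277]
eef_rot: [0.717, 0.697, -0.0, -0.0]
ft_force: [0.5, 0.1, 0.1]
width: 0.0099
time: 7.52
ee_pos: [0.6421, 0.0763, 0.0267]
eef_rot: [0.717, 0.697, -0.0, 0.0]
ft_force: [-0.4, -0.4, 0.4]
width: 0.0101
```

View pics/crop5.png

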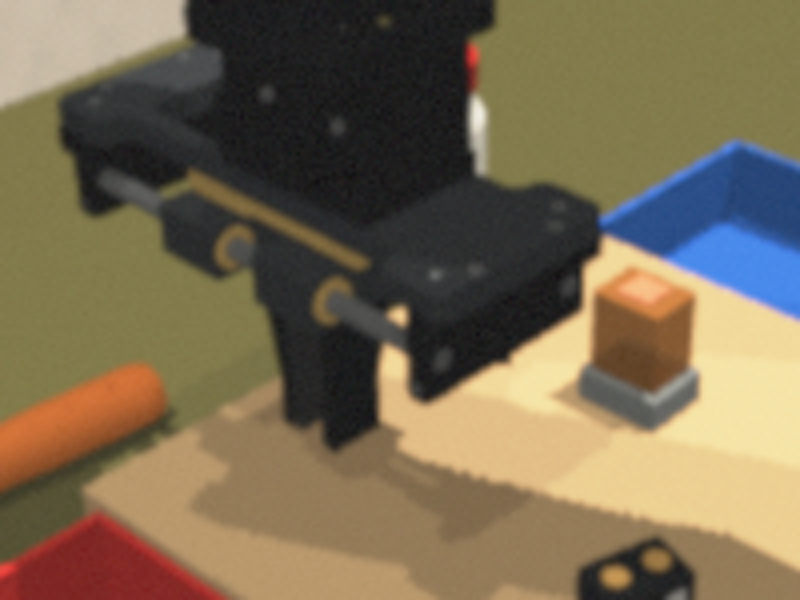

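```bash
python3 -m crank '[[-0.77,[0,0,1],0],[-0.77,[0,0,1],0]]'
python3 -m crank '[[-0.77,[0,0,1],0],[-0.77,[0,0,1],0]]'
```

```text
time: 7.73
ee_pos: [0.6421, 0.0762, 0.0257]
eef_rot: [0.717, 0.697, -0.0, 0.0]
ft_force: [0.7, -0.5, -0.0]
width: 0.0098
time: 7.9
ee_pos: [0.6421, 0.0763, 0.0247]
eef_rot: [0.717, 0.697, -0.0, -0.0]
ft_force: [0.1, 0.1, -0.4]
width: 0.0098
```

```bash
python3 -m crank '[[-0.77,[0,0,1],0],[-0.77,[0,0,1],0]]'
```

```text
time: 8.07
ee_pos: [0.6421, 0.0763, 0.0237]
eef_rot: [0.717, 0.697, -0.0, -0.0]
ft_force: [-0.5, 0.1, 0.9]
width: 0.0102
```

```bash
python3 -m crank '[[-0.77,[0,0,1],0],[-0.77,[0,0,1],0]]'; python3 -m crank '[[-0.77,[0,0,1],0],[-0.77,[0,0,1],0]]'
python3 - <<'E'
from h import *
c=r.camera('side')
im=c['pixels'][130:280,150:350]; cv2.imwrite('pics/crop6.png',cv2.resize(im[...,::-1],None,fx=4,fy=4,interpolation=2))
E
```

```text
time: 8.23
ee_pos: [0.6421, 0.0763, 0.0226]
eef_rot: [0.717, 0.697, -0.0, -0.0]
ft_force: [-0.6, -0.2, 0.8]
width: 0.0102
time: 8.4
ee_pos: [0.6423, 0.0764, 0.0219]
eef_rot: [0.717, 0.697, 0.0, 0.0]
ft_force: [-0.4, 0.4, 0.8]
width: 0.0102
```

View pics/crop6.png

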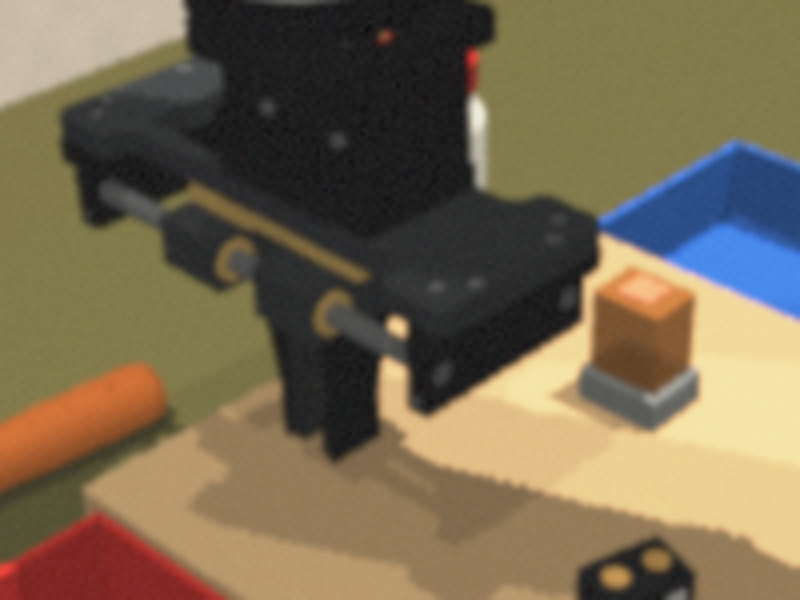

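```bash
python3 -m crank '[[-0.77,[0,0,1],0],[-0.77,[0,0,1],0]]'
```

```text
time: 8.62
ee_pos: [0.6423, 0.0763, 0.0218]
eef_rot: [0.717, 0.697, -0.0, 0.0]
ft_force: [-4.7, -1.2, 9.9]
width: 0.0102
```

The fingertips touched the board at a reported z of 0.0219, so the offset is 26 mm. To put the tips 7 mm above the board I need a reported z of about 0.029. I lift, go back behind block A, lower and sweep.

```bash
python3 -m crank '[[-0.77,[0,0,-15],0],[-0.77,[0,0,-36],0],[-0.77,[-25,0,-36],0],[-0.77,[-60,0,-36],0],[-0.77,[-95,0,-36],0],[-0.77,[-125,0,-36],0],[-0.77,[-140,0,-36],0],[-0.77,[-141,0,-34],0],[-0.77,[-141,0,-22],0],[-0.77,[-141,0,-12],0],[-0.77,[-141,0,-8],0],[-0.77,[-141,0,-8],0]]'
python3 - <<'E'
from h import *
for n in('wrist','side'): save(r.camera(n),n+'7')
E
```

```text
time: 9.62
ee_pos: [0.6369, -0.0626, 0.0269]
eef_rot: [0.716, 0.698, -0.001, -0.001]
ft_force: [-0.6, -0.0, 0.5]
width: 0.0101
```

View pics/wrist7.png

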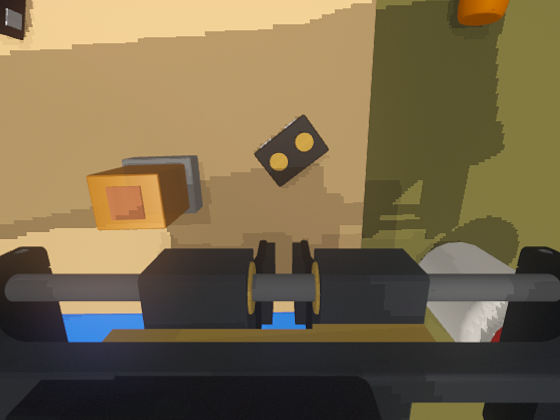

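View pics/side7.png

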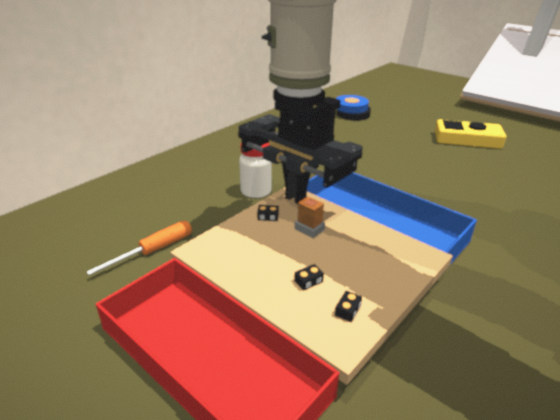

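```bash
python3 -m crank '[[-0.77,[3,1,0],0],[-0.77,[8,1,0],0],[-0.77,[14,1,0],0],[-0.77,[20,1,0],0],[-0.77,[26,1,0],0],[-0.77,[32,1,0],0],[-0.77,[38,1,0],0],[-0.77,[44,1,0],0],[-0.77,[50,1,0],0],[-0.77,[56,1,0],0],[-0.77,[62,1,0],0],[-0.77,[66,1,0],0]]'
python3 - <<'E'
from h import *
for n in('wrist','side'): save(r.camera(n),n+'8')
E
```

```text
time: 10.72
ee_pos: [0.641, 0.0023, 0.0289]
eef_rot: [0.717, 0.697, 0.0, -0.0]
ft_force: [-0.2, 0.3, -0.1]
width: 0.0102
```

View pics/wrist8.png

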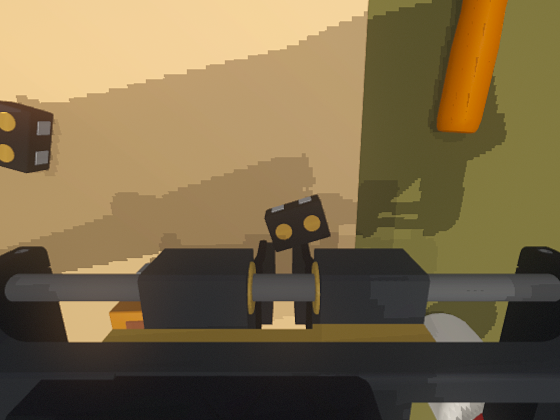

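View pics/side8.png

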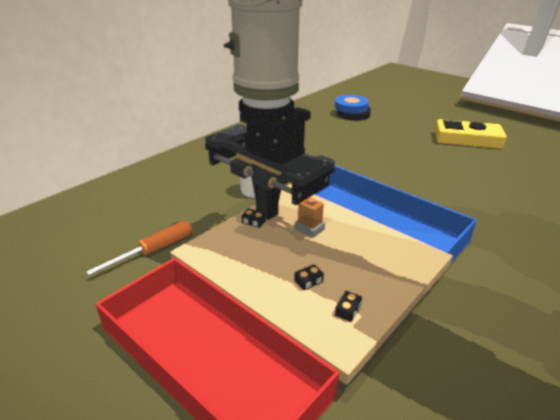

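The block is now moving and turning square to the fingertips. It sits at (297,222), about 5 mm right of centre, so I shift 4 mm toward it while continuing.

```bash
python3 -m crank '[[-0.77,[3,1,0],0],[-0.77,[9,2,0],0],[-0.77,[15,3,0],0],[-0.77,[21,4,0],0],[-0.77,[27,4,0],0],[-0.77,[33,4,0],0],[-0.77,[39,4,0],0],[-0.77,[45,4,0],0],[-0.77,[51,3,0],0],[-0.77,[57,3,0],0],[-0.77,[63,3,0],0],[-0.77,[68,3,0],0]]'
python3 - <<'E'
from h import *
for n in('wrist',): save(r.camera(n),n+'9')
E
```

```text
time: 11.82
ee_pos: [0.6459, 0.07, 0.0289]
eef_rot: [0.717, 0.697, 0.0, -0.0]
ft_force: [-0.1, -0.6, -0.1]
width: 0.01
```

View pics/wrist9.png

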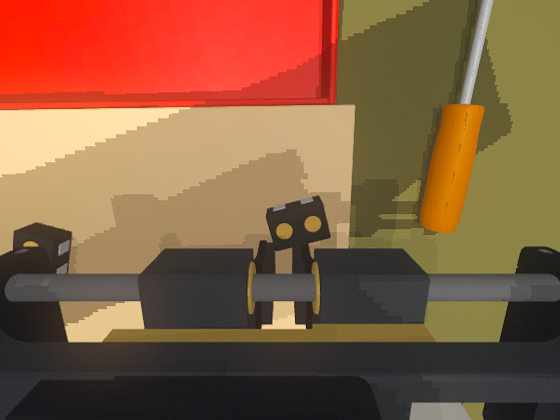

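Block A rides steadily at (297,222). Its right edge is close to the tray's end wall (column 325), so I drift a few mm toward −x while finishing the sweep.

```bash
python3 -m crank '[[-0.77,[3,-1,0],0],[-0.77,[8,-2,0],0],[-0.77,[13,-3,0],0],[-0.77,[18,-4,0],0],[-0.77,[23,-6,0],0],[-0.77,[28,-8,0],0],[-0.77,[33,-9,0],0],[-0.77,[38,-10,0],0],[-0.77,[43,-11,0],0],[-0.77,[46,-12,0],0],[-0.77,[48,-12,0],0]]'
python3 - <<'E'
from h import *
for n in('wrist',): save(r.camera(n),n+'10')
E
```

```text
time: 12.78
ee_pos: [0.6351, 0.1182, 0.0288]
eef_rot: [0.717, 0.697, -0.0, -0.0]
ft_force: [-0.1, -0.6, 0.5]
width: 0.01
```

View pics/wrist10.png

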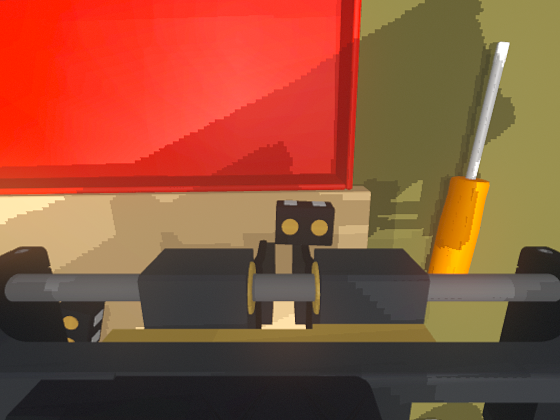

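```bash
python3 -m crank '[[-0.77,[3,0,0],0],[-0.77,[8,0,0],0],[-0.77,[14,0,0],0],[-0.77,[20,0,0],0],[-0.77,[26,-1,0],0],[-0.77,[32,-1,0],0],[-0.77,[38,-1,0],0],[-0.77,[44,-1,0],0],[-0.77,[50,-1,0],0],[-0.77,[56,-1,0],0],[-0.77,[62,-1,0],0],[-0.77,[67,-1,0],0]]'
python3 - <<'E'
from h import *
for n in('wrist','side'): save(r.camera(n),n+'11')
E
```

```text
time: 13.83
ee_pos: [0.6363, 0.1853, 0.0288]
eef_rot: [0.717, 0.697, 0.0, -0.0]
ft_force: [0.3, 0.5, -0.2]
width: 0.0101
```

View pics/wrist11.png

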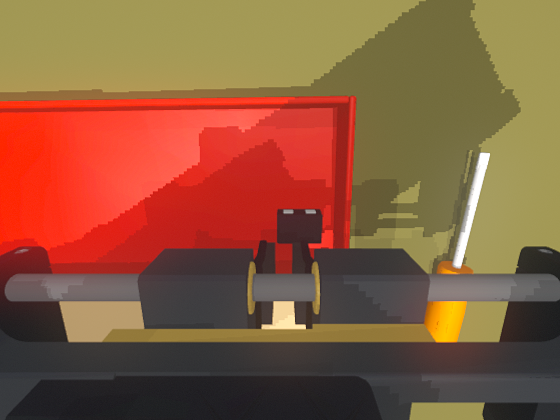

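View pics/side11.png

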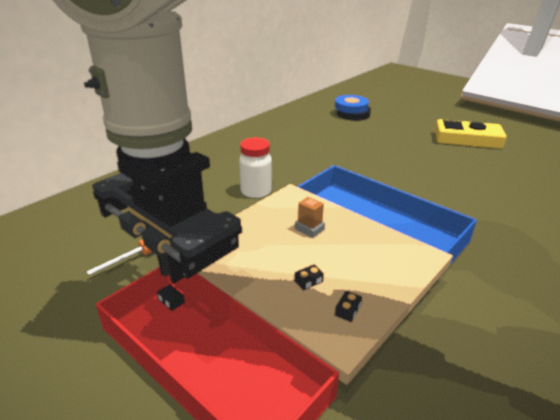

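Block A has dropped into the red tray, at side (171,297). Next is block B: lift, move behind it at about (0.502, 0.018), and lower.

```bash
python3 -m crank '[[-0.77,[0,0,-25],0],[-0.77,[-8,-6,-55],0],[-0.77,[-30,-22,-70],0],[-0.77,[-60,-45,-70],0],[-0.77,[-90,-68,-70],0],[-0.77,[-120,-90,-70],0],[-0.77,[-150,-113,-70],0],[-0.77,[-167,-126,-70],0],[-0.77,[-171,-129,-65],0],[-0.77,[-171,-129,-40],0],[-0.77,[-171,-129,-25],0],[-0.77,[-171,-129,-25],0]]'
python3 - <<'E'
from h import *
for n in('wrist','side'): save(r.camera(n),n+'12')
E
```

```text
time: 14.93
ee_pos: [0.5006, 0.0172, 0.0512]
eef_rot: [0.717, 0.697, -0.001, -0.001]
ft_force: [-0.8, 0.4, -0.2]
width: 0.0101
```

View pics/wrist12.png

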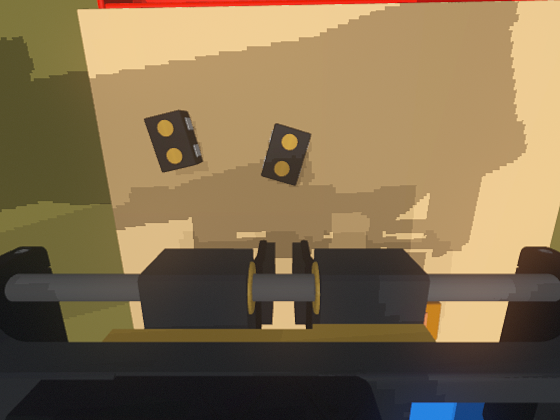

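View pics/side12.png

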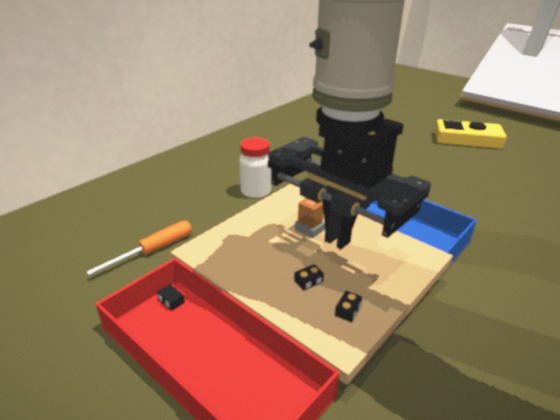

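```bash
python3 -m crank '[[-0.77,[6,0,0],0],[-0.77,[14,0,3],0],[-0.77,[17,0,10],0],[-0.77,[17,0,18],0],[-0.77,[17,0,23],0],[-0.77,[18,0,24],0],[-0.77,[22,0,24],0],[-0.77,[28,0,24],0],[-0.77,[34,0,24],0],[-0.77,[40,0,24],0],[-0.77,[46,0,24],0],[-0.77,[50,0,24],0]]'
python3 - <<'E'
from h import *
for n in('wrist',): save(r.camera(n),n+'13')
E
```

```text
time: 16.03
ee_pos: [0.504, 0.0684, 0.0301]
eef_rot: [0.717, 0.697, 0.0, 0.0]
ft_force: [-0.9, -0.5, -0.6]
width: 0.01
```

View pics/wrist13.png

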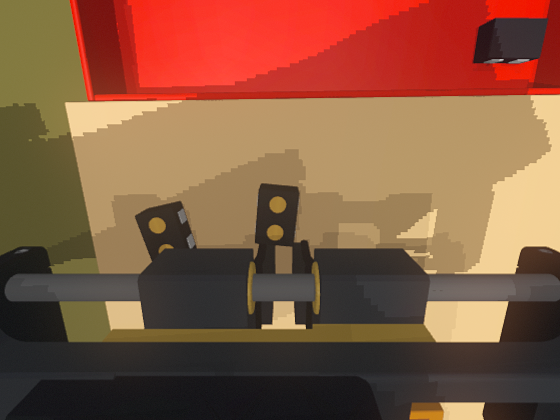

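```bash
python3 -m crank '[[-0.77,[3,-1,0],0],[-0.77,[8,-2,0],0],[-0.77,[14,-3,0],0],[-0.77,[20,-4,0],0],[-0.77,[26,-4,0],0],[-0.77,[32,-4,0],0],[-0.77,[38,-4,0],0],[-0.77,[44,-5,0],0],[-0.77,[50,-5,0],0],[-0.77,[55,-5,0],0]]'
python3 - <<'E'
from h import *
for n in('wrist',): save(r.camera(n),n+'14')
E
```

```text
time: 16.92
ee_pos: [0.5004, 0.1232, 0.0299]
eef_rot: [0.717, 0.697, 0.0, 0.0]
ft_force: [0.1, -0.5, -0.5]
width: 0.0097
```

View pics/wrist14.png

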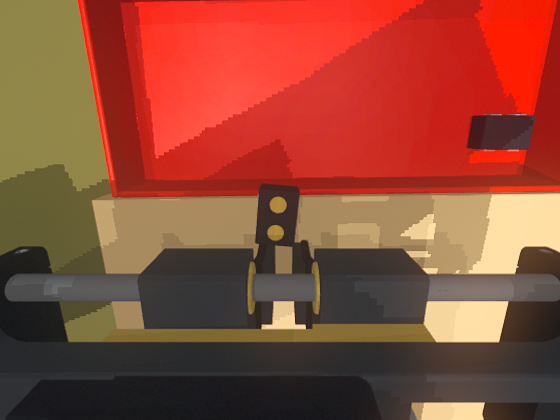

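Block B is straight ahead at (278,215) and its front is reaching the board edge.

```bash
python3 -m crank '[[-0.77,[3,0,0],0],[-0.77,[8,0,0],0],[-0.77,[14,0,0],0],[-0.77,[20,0,0],0],[-0.77,[26,0,0],0],[-0.77,[32,-1,0],0],[-0.77,[38,-1,0],0],[-0.77,[44,-1,0],0],[-0.77,[50,-1,0],0],[-0.77,[56,-1,0],0],[-0.77,[61,-1,0],0],[-0.77,[64,-1,0],0]]'
python3 - <<'E'
from h import *
for n in('wrist','side'): save(r.camera(n),n+'15')
E
```

```text
time: 17.97
ee_pos: [0.5013, 0.1873, 0.0299]
eef_rot: [0.717, 0.697, 0.0, -0.0]
ft_force: [-0.4, -0.0, 0.9]
width: 0.0099
```

View pics/wrist15.png

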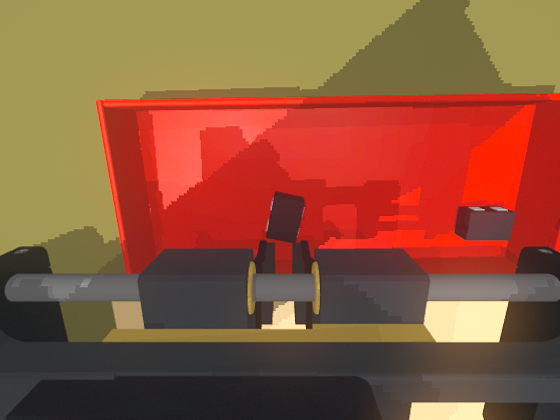

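View pics/side15.png

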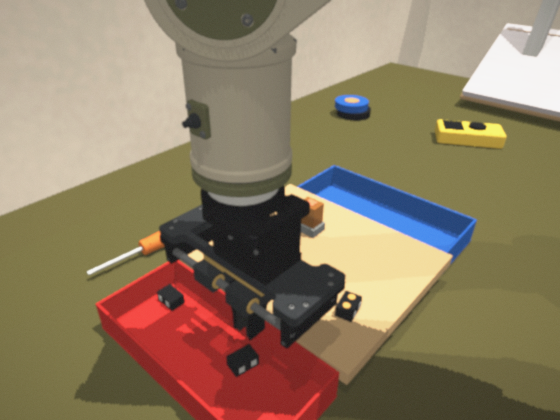

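Block B is in the tray too, at side (243,360), and block C is still at (348,305). I move behind C.

```bash
python3 -m crank '[[-0.77,[0,0,-25],0],[-0.77,[-8,-3,-50],0],[-0.77,[-30,-11,-60],0],[-0.77,[-60,-23,-60],0],[-0.77,[-90,-35,-60],0],[-0.77,[-120,-46,-60],0],[-0.77,[-148,-57,-60],0],[-0.77,[-158,-61,-60],0],[-0.77,[-159,-61,-55],0],[-0.77,[-159,-61,-35],0],[-0.77,[-159,-61,-22],0],[-0.77,[-159,-61,-22],0]]'
python3 - <<'E'
from h import *
for n in('wrist',): save(r.camera(n),n+'16')
E
```

```text
time: 19.07
ee_pos: [0.4343, 0.0297, 0.0496]
eef_rot: [0.717, 0.697, -0.001, -0.001]
ft_force: [-1.3, 0.5, -0.6]
width: 0.0102
```

View pics/wrist16.png

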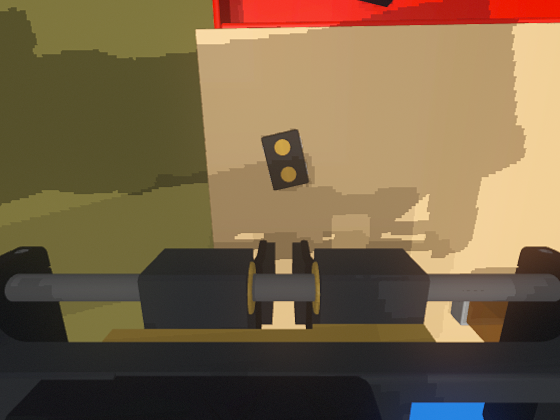

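Block C is at (285,160), centred on the fingers.

```bash
python3 -m crank '[[-0.77,[4,0,3],0],[-0.77,[7,0,10],0],[-0.77,[8,0,17],0],[-0.77,[8,0,21],0],[-0.77,[11,0,21],0],[-0.77,[16,0,21],0],[-0.77,[22,0,21],0],[-0.77,[28,0,21],0],[-0.77,[34,0,21],0],[-0.77,[40,0,21],0],[-0.77,[46,0,21],0],[-0.77,[51,0,21],0]]'
python3 - <<'E'
from h import *
for n in('wrist',): save(r.camera(n),n+'17')
E
```

```text
time: 20.12
ee_pos: [0.4373, 0.081, 0.0309]
eef_rot: [0.717, 0.697, 0.0, 0.0]
ft_force: [0.9, -0.5, 0.6]
width: 0.0102
```

View pics/wrist17.png

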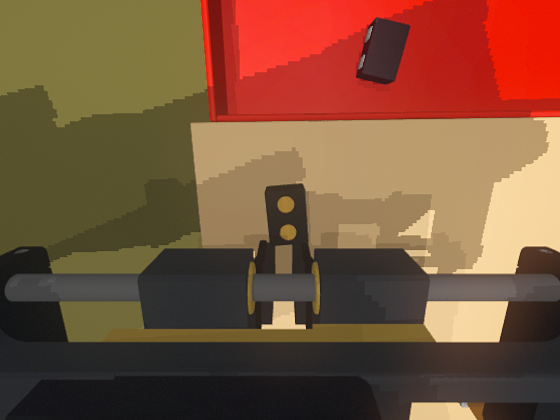

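Block C is square and centred at (287,215). I push on to the edge and off it.

```bash
python3 -m crank '[[-0.77,[3,0,0],0],[-0.77,[8,0,0],0],[-0.77,[14,0,0],0],[-0.77,[20,0,0],0],[-0.77,[26,0,0],0],[-0.77,[32,0,0],0],[-0.77,[38,0,0],0],[-0.77,[44,0,0],0],[-0.77,[48,-1,0],0]]'; python3 -m crank '[[-0.77,[4,0,0],0],[-0.77,[9,0,0],0],[-0.77,[15,0,0],0],[-0.77,[21,0,0],0],[-0.77,[27,0,0],0],[-0.77,[33,0,0],0],[-0.77,[39,-1,0],0],[-0.77,[45,-1,0],0],[-0.77,[51,-1,0],0],[-0.77,[56,-1,0],0],[-0.77,[58,-1,0],0]]'
python3 - <<'E'
from h import *
for n in('wrist','side'): save(r.camera(n),n+'18')
E
```

```text
time: 20.92
ee_pos: [0.4377, 0.1292, 0.0309]
eef_rot: [0.717, 0.697, 0.0, -0.0]
ft_force: [-0.3, -0.4, -0.7]
width: 0.0102
time: 21.83
ee_pos: [0.4382, 0.1873, 0.0309]
eef_rot: [0.717, 0.697, 0.0, -0.0]
ft_force: [0.5, 0.4, -0.3]
width: 0.0101
```

View pics/wrist18.png

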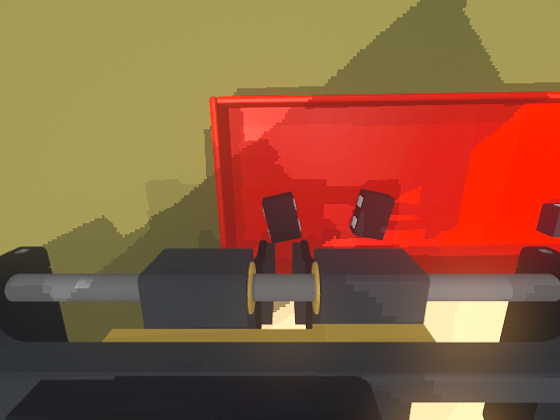

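View pics/side18.png

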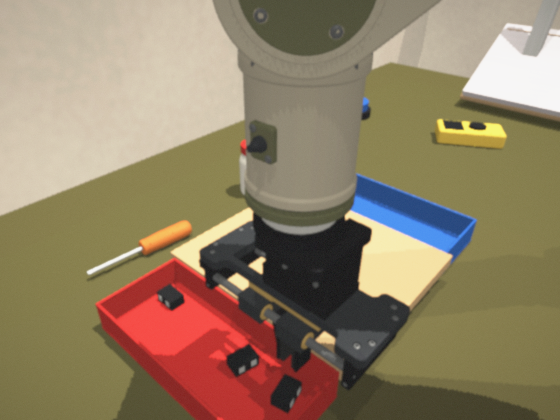

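All three blocks are in the tray. I lift clear and check the whole scene.

```bash
python3 -m crank '[[-0.77,[0,0,-25],0],[-0.77,[0,0,-60],0],[-0.77,[0,0,-95],0],[-0.77,[-10,0,-130],0],[-0.77,[-40,0,-140],0],[-0.77,[-80,0,-140],0],[-0.77,[-120,0,-140],0],[-0.77,[-160,0,-140],0],[-0.77,[-200,0,-140],0],[-0.77,[-235,0,-140],0],[-0.77,[-250,0,-140],0],[-0.77,[-250,0,-140],0]]'
python3 - <<'E'
from h import *
for n in('top','side'): save(r.camera(n),n+'19')
E
```

```text
time: 22.93
ee_pos: [0.4303, -0.068, 0.1707]
eef_rot: [0.72, 0.694, -0.0, 0.0]
ft_force: [0.4, 0.4, -0.4]
width: 0.01
```

View pics/top19.png

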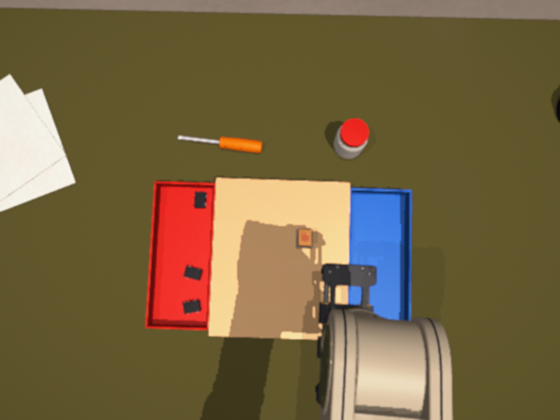

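View pics/side19.png

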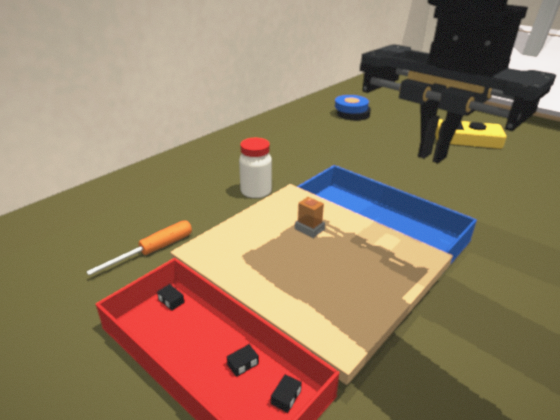

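The three blocks lie in the red tray, at top (200,200), (193,272) and (191,306). The relay at (304,237), the jar and the screwdriver are where they were in the first picture, and the blue tray is empty. The robot is clear, so I hand in.

```bash
python3 -m crank '[[-0.77,[0,0,0],0],[-0.77,[0,0,0],0],[-0.77,[0,0,0],0]]'
python3 - <<'E'
from bench import r
r.close_job()
E
```

```text
time: 23.28
ee_pos: [0.4312, -0.0626, 0.1709]
eef_rot: [0.717, 0.697, 0.0, 0.0]
ft_force: [0.6, -0.4, -0.4]
width: 0.0102
the job is handed in; nothing more can be done
```

I swept all three terminal blocks off the board into the red tray, without pinching or lifting any of them, and handed the job in at 23.3 s.

- **Final check:** in the last top and side pictures the three blocks lie in the red tray. The relay stands upright at its starting pixel position, the jar and screwdriver have not moved, the blue tray is empty, and the arm is clear.
- **What disagreed:** the fingertips were really about 26 mm higher than the reported TCP. Because of this, the first sweep passed over block A and touched nothing. I found the true height by pressing the fingertips lightly on empty board (about 11 N), then swept all three blocks using that correction.

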